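# Lids back on the washed pots

### The job

The washed pots are dry: put each of the three round lids on the pot of its own size, so that it lies level on the rim with its step inside the pot's mouth. Set the lids down rather than dropping them and let go of them, leave the pots standing where they are, and do not disturb the square lid, the spoon, the bowl or the jar.

Things in the scene. Friction and masses are not known exactly. Their poses are not given: they have to be found in the camera images.
- pot_small_rim (a point): the small open round pot, plain metal, loose on the counter: 84 mm outer and 78 mm inner diameter, wall 3 mm, 55 mm tall, with two short side handles that reach 22 mm beyond the wall, 22 mm below the rim. This point is the centre of its mouth at rim height (55 mm above the counter); z up.
- pot_medium_rim (a point): the medium open round pot, plain metal, loose on the counter: 108 mm outer and 102 mm inner diameter, wall 3 mm, 65 mm tall, with two short side handles that reach 22 mm beyond the wall, 22 mm below the rim. This point is the centre of its mouth at rim height (65 mm above the counter); z up.
- pot_large_rim (a point): the large open round pot, plain metal, loose on the counter: 132 mm outer and 126 mm inner diameter, wall 3 mm, 75 mm tall, with two short side handles that reach 22 mm beyond the wall, 22 mm below the rim. This point is the centre of its mouth at rim height (75 mm above the counter); z up.
- lid_small_knob (a point): small round lid (of the small pot), loose, about 120 g: metal disc 98 mm across, 4 mm thick; under it a step 62 mm across, 5 mm deep, that goes inside the rim with 8 mm play all round; on top an upright black round knob, 26 mm across, 36 mm tall. Point: knob centre, 18 mm above the disc, 27 mm above the step's underside (the counter at the start), 22 mm above the rim once seated; z up.
- lid_medium_knob (a point): medium round lid (of the medium pot), loose, about 180 g: metal disc 122 mm across, 4 mm thick; under it a step 86 mm across, 5 mm deep, that goes inside the rim with 8 mm play all round; on top an upright black round knob, 26 mm across, 36 mm tall. Point: knob centre, 18 mm above the disc, 27 mm above the step's underside (the counter at the start), 22 mm above the rim once seated; z up.
- lid_large_knob (a point): large round lid (of the large pot), loose, about 260 g: metal disc 146 mm across, 4 mm thick; under it a step 110 mm across, 5 mm deep, that goes inside the rim with 8 mm play all round; on top an upright black round knob, 26 mm across, 36 mm tall. Point: knob centre, 18 mm above the disc, 27 mm above the step's underside (the counter at the start), 22 mm above the rim once seated; z up.
- lid_square_knob (a point): a square lid, 100 mm by 100 mm, of the same metal with the same kind of black knob; it belongs to no pot here and stays where it lies. This point is the centre of its knob, 27 mm above its underside; x and y along its edges.
- spoon: bystander: a kitchen spoon 260 mm long lying flat at the left; origin on its underside about the middle, x along it towards the bowl of the spoon.
- bowl: bystander: a white bowl, 100 mm across and 45 mm tall, upright; origin at the centre of its underside.
- jar: bystander: an amber glass jar with a red cap, 60 mm across and 85 mm tall, upright; origin at the centre of its underside.
Mind the look-alikes: they are no part of the job. What is shaped like the part that bears lid_medium_knob but turquoise is not meant.

How it is judged:
By the outcome, as a careful person would: the job done as asked, in the order asked, and still so for the second after the job is handed in, with the robot touching nothing.
It also fails if it takes over 90 s, if anything falls off the work surface, if the arm or the gripper's body presses on something with over 40 N, if the wrist force passes 120 N, or if a joint passes its speed limit or range.

### The arm

A 7-joint arm with a two-finger parallel gripper is mounted at the origin on the work surface. World frame = base frame: x ahead of the robot, y to its left, z up, the work surface at z = 0. Lengths are in m, angles in rad, forces in N, time in s.
With the tool pointing down it reaches from about 0.4 to 0.75 m from the base axis. Payload 19.5 kg.
Tool frame: the origin (TCP) lies at the centre of the arm's flange, where the gripper is bolted on; the fingertips stand 173 mm ahead of it and the grasp point (between the pads) lies 155 mm ahead of it; z points along the fingers, y is the line along which they close (so a half turn about z gives the same grasp; the last joint's range is limited). The gripper opens to 85 mm and grips with 20 to 120 N. Pads are 22 mm wide; open, the fingers measure 114 mm over their backs; the gripper's body (76 mm by 85 mm) begins 54 mm behind the grasp point. The pads swing forward as they close: fully open they stand 13 mm farther back than shut.
Start: joints at [1.237, 0.707, -0.028, 1.485, 0.022, 0.951, -0.075], TCP at [0.165, -0.551, 0.405] pointing down, gripper open.
Joint ranges: [-2.71, 2.71], [-0.32, 2.16], [-1.57, 1.52], [0, 2.45], [-1.46, 4.6], [0, 2.02], [-2.83, 2.83]. Speed limits (rad/s): [1.89, 1.89, 2.57, 2.57, 3.01, 3.01, 3.01].

### API

Orientations are given as [roll, pitch, yaw] about the fixed x, y, z axes, in that order (R = Rz(yaw) Ry(pitch) Rx(roll)).
In Python, from bench import ctrl gives the robot as it stands. The module is installed in compiled form; this text tells all that it offers. Calls block until the motion is done:
- ctrl.reach(position, orientation): joint-space move of the TCP to a pose.
- ctrl.move_linear(position, attitude=None, velocity=0.15, threshold=None): straight line of the TCP; attitude=None keeps the orientation; velocity is the mean speed in m/s. With threshold (N) it stops when the force on the tool has changed by that much, and returns True; else False.
- ctrl.set_joints(angles): joint-space move.
- ctrl.gripper_to(opening, grip_force=None): finger opening in m; grip_force is the grip in N (None keeps the last); returns when the fingers have stopped.
- ctrl.hold(seconds).
- ctrl.ik(position, orientation): joint angles nearest the present ones, or None.
- ctrl.get_obs(): the state.
- ctrl.read_camera(name): name is "scene" or "top" or "wrist"; returns the picture (400x640x3 uint8, red, green, blue); there is no depth.
- ctrl.camera_model(name): a dict with "intrinsics" (3x3 intrinsics, pixels), "k1" (the pictures are not rectified: a ray, as slopes to the right and down, at radius r is drawn at 1 + k1 r^2 times it, then the intrinsics apply), "origin" and "attitude" of the camera in the world; the wrist camera has in their place "T_tool_cam" (4x4, takes a point from camera to tool coordinates, whose origin is the TCP and whose axes are the flange's). Camera axes: x right, y down, z forward; pixel columns grow to the right and rows downward; lengths in m; the calibration is good to about 2 mm. A picture is of the moment at which its call begins: read the wrist's pose just before it. camera_model takes no time and is no camera call.
A pose or a line that the arm cannot do raises ctrl.IKError and nothing moves.
- ctrl.hand_in(): hands the job in; it is judged then, once.
Trained networks look in the newest picture that a camera, given by its name, has taken for a name from the list of things; names that differ only in an ending like _2 or _b are one class to them, and where a whole thing is asked for, a point or a joint stands for the part that bears it (a point fixed in the world has none). Each returns a list of dicts, best first, with "p" (0 to 1); they miss things now and then, are a little off and sometimes report something else, mostly with a low value. They report only what shows in the picture. A call takes as long as a camera call. They do not tell look-alikes from the thing itself.
- ctrl.silhouettes(label, camera): "region" (400x640 bool, what is visible of it) and "uv" ([column, row] in pixels, amid what is visible of it).
The state is a dict: "clock": time; "qpos": joint angles; "joint_vel": joint speeds; "effort": joint torques, N m; "position": TCP position; "orientation": TCP orientation; "ft_force": force on the tool from outside, world axes, zero at the start; "wrist_torque": the same for the moment, N m; "grip_width": finger opening in m; "grip_force": force on a finger pad.
Only numpy, scipy, OpenCV 4.12 (cv2) and the standard library are available. Lean on these libraries where they do the work, as an engineer would, in place of code of your own. Each camera call takes 0.05 s, during which the arm holds its last target. There are 200 camera calls.

## Working session

There is one attempt and no reset: what is moved stays moved. The work goes in short steps, each a Python script; the robot and the scene stay as the last script left them, time stands still between calls to the robot, and variables do not carry over. Pictures are saved under pics/ and viewed, at most 14 in all, crops included, and the job is handed in when it is done.

```bash
mkdir -p pics; python3 - <<'E'
from bench import ctrl
import cv2
for n in ["scene","top"]:
    im=ctrl.read_camera(n); cv2.imwrite(f"pics/{n}0.png",im[:,:,::-1])
    m=ctrl.camera_model(n); print(n,m)
    for l in ["pot_small_rim","pot_medium_rim","pot_large_rim","lid_small_knob","lid_medium_knob","lid_large_knob","lid_square_knob","bowl","jar","spoon"]:
        r=ctrl.silhouettes(l,n)
        print(l,[(round(d["p"],2),[round(float(x)) for x in d["uv"]],int(d["region"].sum())) for d in r])
print(ctrl.camera_model("wrist")); o=ctrl.get_obs(); print(o)
E
```

```text
scene {'intrinsics': array([[389.7274752 ,   0.        , 316.09864612],
       [  0.        , 389.7274752 , 194.07714104],
       [  0.        ,   0.        ,   1.        ]]), 'k1': -0.023041748609014822, 'origin': array([ 1.17439891, -0.48215347,  1.21423928]), 'attitude': array([-2.55359421, -0.0027433 ,  0.90688547])}
pot_small_rim [(0.56, [246, 254], 735)]
pot_medium_rim [(0.77, [383, 164], 837)]
pot_large_rim [(0.72, [339, 218], 1354)]
lid_small_knob [(0.59, [335, 138], 342)]
lid_medium_knob [(0.93, [290, 233], 855), (0.92, [386, 214], 740), (0.7, [318, 171], 605), (0.47, [171, 266], 731)]
lid_large_knob [(0.7, [221, 207], 1065)]
lid_square_knob [(0.68, [273, 191], 581)]
bowl [(0.79, [172, 267], 703)]
jar [(0.89, [170, 229], 458), (0.48, [387, 107], 231)]
spoon [(0.5, [387, 109], 196)]
top {'intrinsics': array([[396.30841532,   0.        , 319.82126787],
       [  0.        , 396.30841532, 199.86849143],
       [  0.        ,   0.        ,   1.        ]]), 'k1': 0.0033241961336208203, 'origin': array([ 0.42785912, -0.00759052,  1.52210281]), 'attitude': array([-3.06655735, -0.00
[... 1119 characters left out ...]
23728407,  0.70649719, -0.02760374,  1.48457508,  0.02201053,
        0.95091105, -0.07551078]), 'joint_vel': array([ 2.63781643e-03, -5.51992684e-05, -3.72557263e-04,  1.34289984e-03,
       -3.12147301e-04, -4.46173574e-04, -3.35866143e-05]), 'effort': array([-1.41115247e-04, -8.83003807e+01,  1.23409253e+00, -2.36378610e+01,
        1.69735146e-02,  2.03519900e-03,  2.01886320e-05]), 'position': array([ 0.16542284, -0.55068862,  0.40467545]), 'orientation': array([-3.14150466e+00,  2.10453452e-06,  2.91790032e-01]), 'ft_force': array([-0.02075143,  0.49604104,  0.47642083]), 'wrist_torque': array([ 0.03571198,  0.0362014 , -0.00469749]), 'grip_force': 0.0, 'grip_width': 0.085431924705643}
```

View pics/scene0.png

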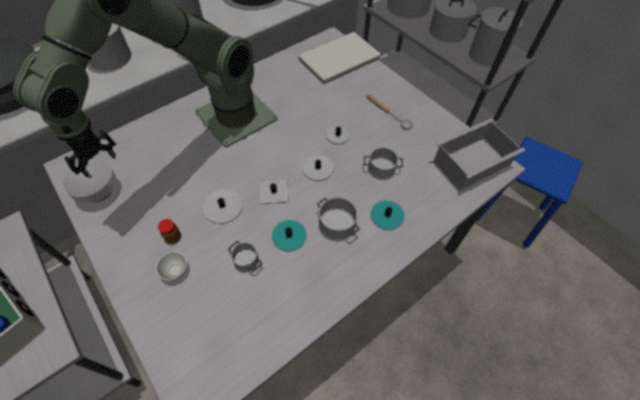

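View pics/top0.png

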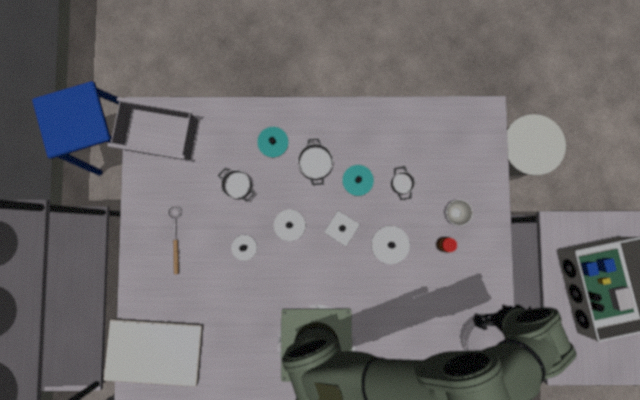

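Medium-lid candidates are: plain metal at top (286,223), turquoise at (272,141), and turquoise at (355,178). The description calls for metal, so the first one fits. The two turquoise ones are the look-alikes. Next I triangulate and make one confirming crop.

```bash
cat > h.py <<'E'
import numpy as np, cv2
from scipy.spatial.transform import Rotation as R
from bench import ctrl
def campose(n,obs=None):
    m=ctrl.camera_model(n)
    if n!="wrist": return np.array(m["origin"]),R.from_euler("xyz",m["attitude"]).as_matrix(),m
    T=np.eye(4);T[:3,:3]=R.from_euler("xyz",obs["orientation"]).as_matrix();T[:3,3]=obs["position"]
    T=T@m["T_tool_cam"]; return T[:3,3],T[:3,:3],m
def ray(cp,uv):
    o,Rm,m=cp;K=m["intrinsics"]
    p=cv2.undistortPoints(np.array([[uv]],float),K,np.array([m["k1"],0,0,0.]))[0,0]
    d=Rm@np.array([*p,1]); return o,d/np.linalg.norm(d)
def tri(rays):
    A=sum(np.eye(3)-np.outer(d,d) for o,d in rays); b=sum((np.eye(3)-np.outer(d,d))@o for o,d in rays)
    p=np.linalg.solve(A,b); return p,max(np.linalg.norm(np.cross(p-o,d)) for o,d in rays)
def atz(r,z): o,d=r; return o+d*(z-o[2])/d[2]
def proj(cp,P):
    o,Rm,m=cp
    return cv2.projectPoints(np.atleast_2d(P).astype(float),cv2.Rodrigues(Rm.T)[0],-Rm.T@o,m["intrinsics"],np.array([m["k1"],0,0,0.]))[0][:,0]
def knob(im,uv,r):  # centroid of dark blob near uv
    u,v=map(int,uv); s=im[v-r:v+r+1,u-r:u+r+1].max(2).astype(float)
    w=np.clip(0.5*np.median(s)-s,0,None); yy,xx=np.mgrid[v-r:v+r+1,u-r:u+r+1]
    return [(w*xx).sum()/w.sum(),(w*yy).sum()/w.sum()]
E
python3 - <<'E'
from h import *
t=cv2.imread("pics/top0.png");s=cv2.imread("pics/scene0.png")
ct,cs=campose("top"),campose("scene")
for n,a,b in [("lidS",(242,247),(337,132)),("lidM",(289,224),(318,166)),("lidL",(391,244),(222,204)),("sq",(342,227),(273,189))]:
    a=knob(t,a,6);b=knob(s,b,7); rs=[ray(ct,a),ray(cs,b)]
    print(n,np.round(a,1),np.round(b,1),np.round(tri(rs),4),"z.027:",np.round(atz(rs[0],.027),3))
for n,a,b,z in [("potS",(402,183),(245,257),.055),("potM",(237.5,185),(383,163),.065),("potL",(315.5,163),(338,217),.075)]:
    rs=[ray(ct,a),ray(cs,b)]; print(n,np.round(tri(rs),4),np.round(atz(rs[0],z*.5),3))
for n,a,z in [("tur1",(272,141),.02),("tur2",(358,180),.02),("bowl",(458,211),.03),("jar",(447,244),.06)]: print(n,np.round(atz(ray(ct,a),z),3))
cv2.imwrite("pics/crop.png",cv2.resize(t[120:270,220:420],None,fx=4,fy=4,interpolation=2))
E
```

```text
Traceback (most recent call last):
ValueError: setting an array element with a sequence. The requested array has an inhomogeneous shape after 1 dimensions. The detected shape was (2,) + inhomogeneous part.
```

```bash
sed -i 's/return p,max(\(.*\) for o,d in rays)$/return np.array([*p,max(\1 for o,d in rays)])/' h.py; sed -i 's/)\])$/)])/' h.py; grep -n "np.cross" h.py
python3 - <<'E'
from h import *
t=cv2.imread("pics/top0.png");s=cv2.imread("pics/scene0.png")
ct,cs=campose("top"),campose("scene")
for n,a,b in [("lidS",(242,247),(337,132)),("lidM",(289,224),(318,166)),("lidL",(391,244),(222,204)),("sq",(342,227),(273,189))]:
    a=knob(t,a,6);b=knob(s,b,7); rs=[ray(ct,a),ray(cs,b)]
    print(n,np.round(a,1),np.round(b,1),np.round(tri(rs),4),"z.027:",np.round(atz(rs[0],.027),3))
for n,a,b,z in [("potS",(402,183),(245,257),.055),("potM",(237.5,185),(383,163),.065),("potL",(315.5,163),(338,217),.075)]:
    rs=[ray(ct,a),ray(cs,b)]; print(n,np.round(tri(rs),4),np.round(atz(rs[0],z*.5),3))
for n,a,z in [("tur1",(272,141),.02),("tur2",(358,180),.02),("bowl",(458,211),.03),("jar",(447,244),.06)]: print(n,np.round(atz(ray(ct,a),z),3))
cv2.imwrite("pics/crop.png",cv2.resize(t[120:270,220:420],None,fx=4,fy=4,interpolation=2))
E
```

```text
15:    p=np.linalg.solve(A,b); return np.array([*p,max(np.linalg.norm(np.cross(p-o,d)) for o,d in rays)])
lidS [242.9 247.5] [337.8 131.2] [0.3616 0.2727 0.0234 0.0009] z.027: [0.362 0.273 0.027]
lidM [288.9 224.7] [317.7 164.3] [0.4465 0.1002 0.0238 0.0008] z.027: [0.447 0.101 0.027]
lidL [391.2 244.7] [221.  202.8] [ 0.3702 -0.2845  0.0238  0.0009] z.027: [ 0.371 -0.283  0.027]
sq [341.9 227.8] [273.1 188.2] [ 0.4339 -0.0997  0.0248  0.0009] z.027: [ 0.434 -0.099  0.027]
potS [ 0.6036 -0.3301  0.0222  0.0009] [ 0.603 -0.328  0.028]
potM [0.5988 0.2972 0.0303 0.0024] [0.597 0.295 0.032]
potL [0.6806 0.0021 0.0389 0.0025] [0.679 0.    0.038]
tur1 [0.768 0.167 0.02 ]
tur2 [ 0.616 -0.162  0.02 ]
bowl [ 0.496 -0.537  0.03 ]
jar [ 0.374 -0.482  0.06 ]
```

View pics/crop.png

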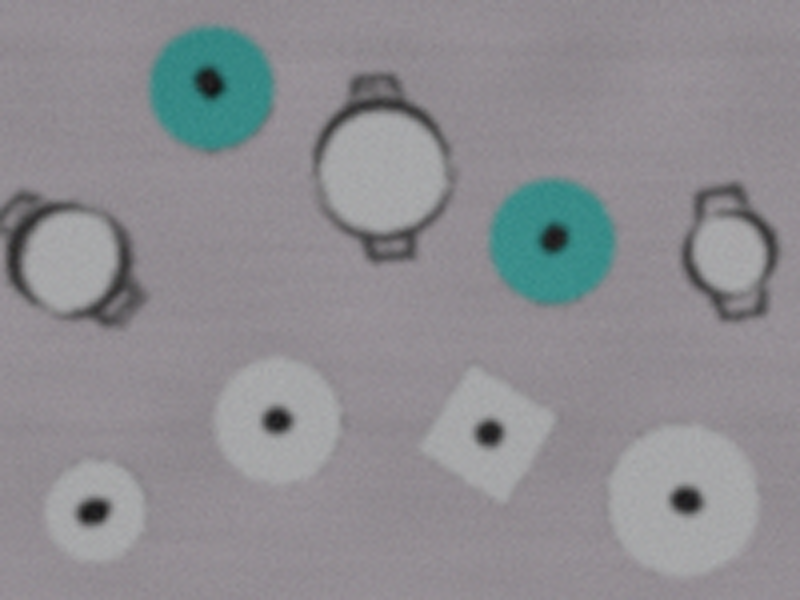

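The crop confirms the grey medium lid at top pixel (289,225). Both turquoise ones are excluded. Next I look at the pots up close with the wrist camera.

```bash
cat >> h.py <<'E'
POT={"S":(0.6036,-0.3301),"M":(0.5988,0.2972),"L":(0.6806,0.0021)}
LID={"S":(0.3616,0.2727),"M":(0.4465,0.1002),"L":(0.3702,-0.2845)}
def ori(yaw): return [np.pi,0,yaw]
E
python3 - <<'E'
from h import *
import pickle
out={}
for n in "SLM":
    x,y=POT[n]; az=np.arctan2(y,x)
    for k,dy in enumerate([-.05,.05]):
        p=np.array([x*0.95-np.sin(az)*dy, y*0.95+np.cos(az)*dy,0.42])
        try: ctrl.reach(p,ori(az+np.pi/2))
        except ctrl.IKError as e: print(n,k,e); continue
        o=ctrl.get_obs(); im=ctrl.read_camera("wrist"); 
        out[n,k]=(o,im); cv2.imwrite(f"pics/w{n}{k}.png",im[:,:,::-1]); print(n,k,o["clock"],o["qpos"].round(2))
pickle.dump(out,open("w.pkl","wb"))
a=[cv2.imread(f"pics/w{n}0.png") for n in "SLM"]
cv2.imwrite("pics/m.png",cv2.resize(np.vstack([np.hstack([a[0],a[1]]),np.hstack([a[2],a[2]*0])]),(800,500)))
E
```

```text
S 0 2.6833 [ 0.6   0.83 -0.18  1.12  0.15  1.2  -0.08]
S 1 3.2167 [ 0.44  0.83 -0.17  1.12  0.14  1.2  -0.22]
L 0 4.175 [ 0.14  0.83 -0.28  1.15  0.22  1.2  -0.13]
L 1 4.7083 [-0.02  0.83 -0.27  1.15  0.21  1.19 -0.28]
M 0 5.55 [-0.28  0.81 -0.36  1.2   0.28  1.18 -0.18]
M 1 6.0833 [-0.44  0.81 -0.35  1.2   0.27  1.18 -0.34]
```

View pics/m.png

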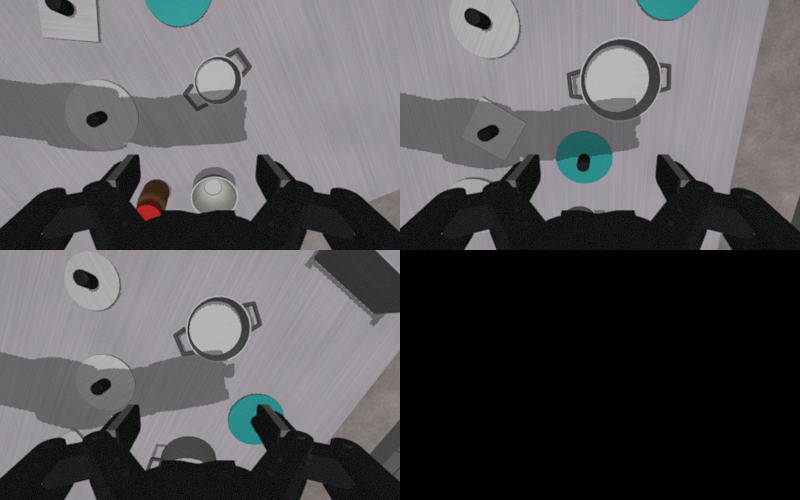

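The wrist views show small, large and medium pots with bright rim rings: small at about (349,128), large at about (352,126) and medium at about (350,125) in the 640x400 frames. I fit the rim circle in 3D over both views.

```bash
cat > fit.py <<'E'
from h import *
import pickle
from scipy.optimize import minimize
RR={"S":.0405,"M":.0525,"L":.0645}; ZR={"S":.055,"M":.065,"L":.075}
th=np.linspace(0,2*np.pi,180,endpoint=False)
def ring(c,r): return np.c_[c[0]+r*np.cos(th),c[1]+r*np.sin(th),np.full(180,c[2])]
w=pickle.load(open("w.pkl","rb")); res={}
for n in "SML":
    V=[(campose("wrist",w[n,k][0]),cv2.morphologyEx(cv2.cvtColor(w[n,k][1],cv2.COLOR_RGB2GRAY),cv2.MORPH_TOPHAT,np.ones((7,7))).astype(np.float32)) for k in (0,1)]
    def f(c,s):
        t=0
        for cp,g in V:
            g=cv2.GaussianBlur(g,(0,0),s); p=proj(cp,ring(c,RR[n])).astype(np.float32)
            t-=np.minimum(cv2.remap(g,p[:,0],p[:,1],1),30).mean()
        return t
    c=np.array([*POT[n],ZR[n]])
    for s in (3,1.5,.8):
        c=minimize(f,c,args=(s,),method="Nelder-Mead",options=dict(initial_simplex=c+np.vstack([np.zeros(3),np.eye(3)*.006*s]))).x
    res[n]=c; print(n,c.round(4),f(c,.8),[f(c+d,.8).round(1) for d in np.eye(3)*.004])
    im=[]
    for k in (0,1):
        i=w[n,k][1][:,:,::-1].copy()
        for p in proj(V[k][0],ring(c,RR[n])): i[int(p[1]+.5),int(p[0]+.5)]=(0,0,255)
        u,v=proj(V[k][0],c)[0].astype(int); im.append(cv2.resize(i[max(v-65,0):max(v-65,0)+130,u-65:u+65],(266,266)))
    res[n+"i"]=np.vstack(im)
cv2.imwrite("pics/fit.png",np.hstack([res[k+"i"] for k in "SML"]))
E
python3 fit.py
```

```text
S [ 0.6035 -0.3294  0.0555] -30.512486 [np.float32(-11.3), np.float32(-16.8), np.float32(-28.1)]
M [0.5982 0.3002 0.0658] -37.33226 [np.float32(-19.3), np.float32(-17.0), np.float32(-33.8)]
L [0.683  0.0024 0.0752] -33.97364 [np.float32(-13.4), np.float32(-16.7), np.float32(-28.7)]
```

View pics/fit.png

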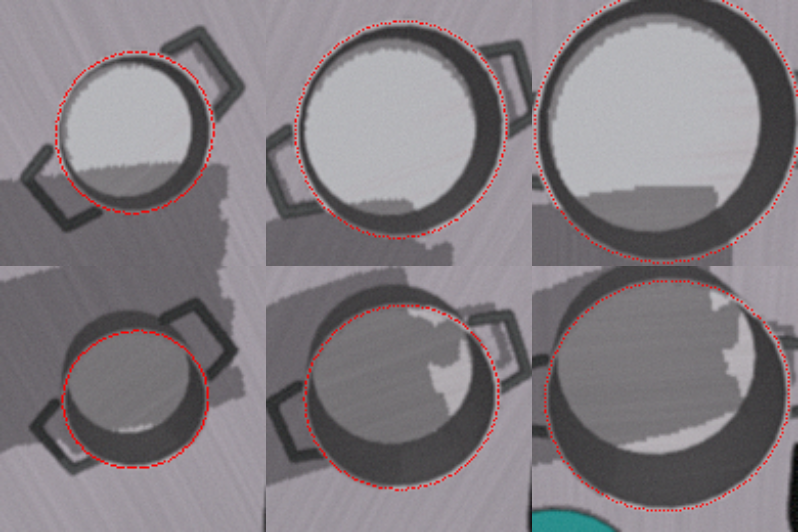

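The rim fits are sharp, with heights of 55.5, 65.8 and 75.2 mm, which match the text. The knobs triangulate to about 24 mm, 3 mm under the text's 27 and roughly the calibration error. I start with the large lid.

```bash
cat >> h.py <<'E'
RIM={"S":(0.6035,-0.3294,.0555),"M":(0.5982,0.3002,.0658),"L":(0.683,0.0024,.0752)}
def do(n):
    (x,y),(px,py,pz)=LID[n],RIM[n]; az=np.arctan2(y,x); pa=np.arctan2(py,px); up=.23
    G=.155; q=ori(az+np.pi/2); q2=ori(pa+np.pi/2)
    for p,o in [((x,y,.034+G),q),((px,py,pz+.03+G),q2)]: assert ctrl.ik(p,o) is not None,(p,o)
    ctrl.gripper_to(.06,40)
    ctrl.reach([x,y,.12+G],q)
    hit=ctrl.move_linear([x,y,.034+G],velocity=.08,threshold=8); print("down",hit,ctrl.get_obs()["position"])
    ctrl.gripper_to(0.0,40); o=ctrl.get_obs(); print("grip",o["grip_width"],o["grip_force"])
    assert .02<o["grip_width"]<.032
    ctrl.move_linear([x,y,up+G],velocity=.12)
    o=ctrl.get_obs(); print("lift",o["grip_width"],o["ft_force"].round(2),o["clock"])
    ctrl.reach([px,py,up+G],q2)
    ctrl.move_linear([px,py,pz+.045+G],velocity=.1); ctrl.hold(.2)
    hit=ctrl.move_linear([px,py,pz+.022+G],velocity=.02,threshold=4); o=ctrl.get_obs()
    print("set",hit,"seat h above rim (exp .029):",o["position"][2]-G-pz,o["ft_force"].round(2),o["wrist_torque"].round(2),o["clock"])
E
python3 - <<'E'
from h import *
do("L"); cv2.imwrite("pics/setL.png",ctrl.read_camera("wrist")[:,:,::-1])
E
```

```text
down False [ 0.37023715 -0.28459221  0.18936514]
grip 0.02437454659340708 38.823925852775574
lift 0.024981723015316815 [-0.17  0.21 -2.41] 12.25
set True seat h above rim (exp .029): 0.029225090680098 [-1.98 -0.33  7.85] [-0.1   0.37 -0.01] 16.05
```

View pics/setL.png

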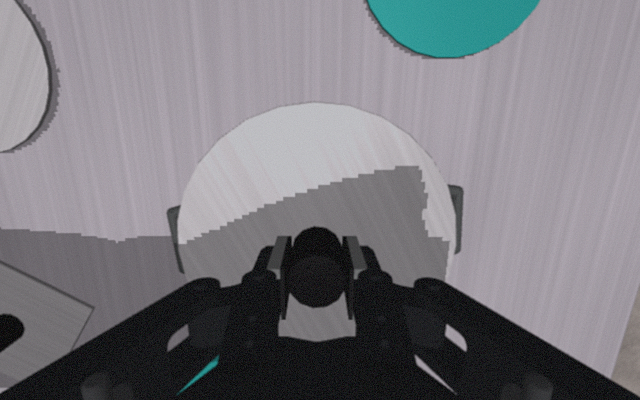

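The picture shows the large lid on its pot, centred between the handles at (175,240) and (457,220), with the knob at (317,265). Contact came at the expected seated height. I release it and look again.

```bash
cat >> h.py <<'E'
def release(n):
    px,py,pz=RIM[n]; ctrl.gripper_to(.06); ctrl.hold(.2)
    ctrl.move_linear([px,py,.23+.155],velocity=.12)
    az=np.arctan2(py,px); ctrl.reach([px*.95+np.sin(az)*.05,py*.95-np.cos(az)*.05,.42],ori(az+np.pi/2))
    o=ctrl.get_obs(); im=ctrl.read_camera("wrist"); cp=campose("wrist",o)
    i=im[:,:,::-1].copy(); R0={"S":.049,"M":.061,"L":.073}[n]
    th=np.linspace(0,2*np.pi,120)
    P=np.c_[px+R0*np.cos(th),py+R0*np.sin(th),np.full(120,pz+.004)]
    for u,v in proj(cp,P).astype(int):
        if 0<=u<640 and 0<=v<400: i[v,u]=(0,0,255)
    cv2.imwrite(f"pics/rel{n}.png",i); print("rel",o["clock"])
E
python3 - <<'E'
from h import *
release("L")
E
```

```text
rel 18.3167
```

View pics/relL.png

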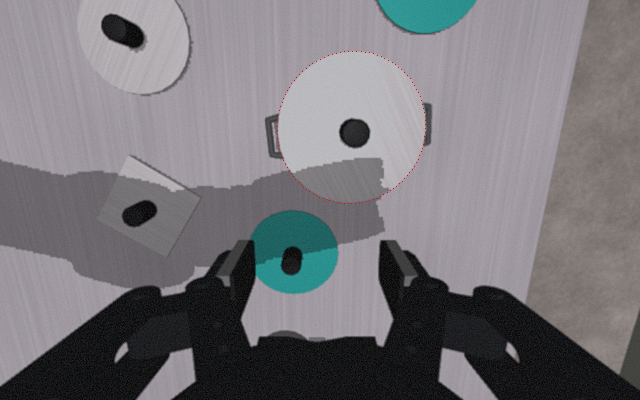

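The large lid at (352,127) fills the predicted seated outline exactly, so it is level and centred. I do the other two the same way, stopping if the seated height comes out wrong.

```bash
python3 - <<'E'
from h import *
for n in "MS":
    do(n); h=ctrl.get_obs()["position"][2]-.155-RIM[n][2]
    if not .026<h<.0315: print("check",n,h); break
    release(n)
a=[cv2.imread(f"pics/rel{n}.png") for n in "MS"]
cv2.imwrite("pics/relMS.png",cv2.resize(np.hstack([i[:300,150:550] for i in a if i is not None]),(800,300)))
E
```

```text
down False [0.44659015 0.10018499 0.18934166]
grip 0.024968163959259673 38.833953738212585
lift 0.02478584979544484 [ 0.31 -0.53 -1.39] 23.1167
set True seat h above rim (exp .029): 0.028601496303022667 [-1.16 -1.54  8.11] [-0.2   0.26 -0.01] 26.4417
rel 28.7417
down False [0.3617048  0.27268612 0.1893035 ]
grip 0.024985386041613652 38.814831376075745
lift 0.024936840926506495 [ 1.45 -0.26 -0.75] 33.4833
set True seat h above rim (exp .029): 0.028912972262832896 [-1.71  1.02  8.65] [0.12 0.33 0.01] 38.2333
rel 40.6167
```

View pics/relMS.png

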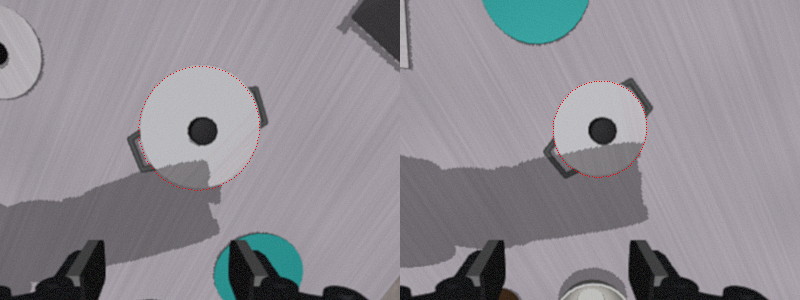

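The medium lid (left panel, 200,128) and the small lid (right panel, 600,129) both match their predicted seated outlines. The arm is clear of everything, so I hand in.

```bash
python3 -c "
from bench import ctrl
print(ctrl.hand_in())"
```

```text
the job is handed in; nothing more can be done
None
```

The three round lids are seated level on the pots of their own size and released, the pots stand where they were, and the job was handed in at about 41 s; I moved nothing else.

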